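# Load the dispenser carriage and draw its index plunger

## Task

Take the aluminium block that carries 24 tubes and lower it, not drop it, into the black nest on the dispenser's carriage, its notched corner at the nest's key, until it sits down flat and square, and let go of it. Then grip the knob of the index plunger that locks the carriage, pull it straight up all the way to its stop and finish while still holding it there, so that I can slide the carriage under the head. Leave the carriage where it stands, the block in its nest, and everything else on the bench undisturbed.

Things in the scene. Friction and masses are not known exactly. Their poses are not given: they have to be found in the camera images.
- block: The 24-tube block: plain aluminium, 60 mm (its x) x 104 mm (its y) x 46 mm high, 4 x 6 white tube rims 3 mm above its top. A square notch of 10 x 10 mm is cut over its full height from its +x +y corner. Origin: centre of the 60 x 104 mm underside; z up. 0.45 to 0.6 kg. One of three aluminium blocks standing on the bench that swap places.
- nest (a point): Centre of the nest's floor, 44 mm above the bench; axes as the block's when seated (block origin on this point, same yaw). Pocket 63 x 107 mm (1.5 mm play all round), black walls 10 mm high and 8 mm thick, their upper 5 mm slanting outward by 3 mm as a lead-in; the long (+-x) walls are open for 56 mm in the middle.
- key (a point): Centre of the top of the key post that fills the nest's +x +y corner: 10 mm square, as high as the nest walls (10 mm), 1.5 mm play to the block's notch. The block goes down flat only with its notch here.
- nozzles (a point): Middle of the nozzle tips under the dispenser's head, 220 mm from the nest's centre along its +y, 111 mm above the bench. The head above begins 155 mm from the nest's centre, 133 mm above the bench; keep clear of it.
- carriage (a joint): Slide of the carriage along the nest's +y, m. 0 = loading station, where it stands, locked (about 0.5 mm play) while the plunger is home; with the plunger drawn it can slide from -0.01 to 0.22 with about 3 N of friction.
- knob: Knob of the index plunger: black ribbed cylinder, 26 mm wide, 24 mm high, that moves only straight up and down. Origin: centre of its underside, 76 mm above the bench when home, 85 mm from the nest's centre along its -x (robot's side). Below it: 4 mm gap, steel bush 15 mm wide and bracket arm (top at 60 mm, 46 mm along the nest's y). The nest walls begin 45 mm to its +x side.
- plunger (a joint): Height of the index plunger, m. 0 = home, its 8 mm pin 10 mm deep in the seat hole of the carriage; 0.015 = drawn up to its stop. A spring pulls it home with 6 N at 0, rising to 13 N at 0.015; it does not stay up by itself.
- short_block: Plain aluminium block with 12 small tubes, 60 x 64 x 46 mm, square corners. A bystander. Origin: centre of its underside.
- big_well_block: Plain aluminium block with six empty wells 26 mm wide, 66 x 96 x 46 mm, square corners. A bystander. Origin: centre of its underside.
- jar: Round white plastic jar with a screw lid, 58 mm across, 75 mm high. A bystander. Origin: centre of its underside.
- wash_bottle: White plastic bottle, 64 mm across, 165 mm high. A bystander. Origin: centre of its underside.
- pcr_rack: Low plastic rack with small holes and caps, 80 x 120 mm, 35 mm high. A bystander. Origin: centre of its underside.
- tube_rack: Wire rack of capped tubes, 104 x 72 mm, 100 mm high. A bystander. Origin: centre of its underside.
- tip_box: Closed pipette-tip box, 85 x 125 mm, 72 mm high. A bystander. Origin: centre of its underside.

How it is judged:
By the outcome, as a careful person would: the job done as asked, in the order asked, and still so for the second after the job is handed in, while the arm keeps its last pose, push and grip.
It also fails if it takes over 51 s, if anything falls off the work surface, if the arm or the gripper's body presses on something with over 40 N, if the wrist force passes 120 N, or if a joint passes its speed limit or range.

## Robot

A 6-joint arm with a two-finger parallel gripper is mounted at the origin on the work surface. World frame = base frame: x ahead of the robot, y to its left, z up, the work surface at z = 0. Lengths are in mm, angles in rad, forces in N, time in s.
With the tool pointing down it reaches from about 400 to 925 mm from the base axis. Payload 3.4 kg.
Tool frame: the origin (TCP) lies on the centre line of the jaws, within the pads' length; the fingertips stand ahead of it and the grasp point (between the pads) is the TCP (env.tcp_to_tips is the z of the fingertips in the tool frame, in mm); z points along the fingers, y is the line along which they close (so a half turn about z gives the same grasp; the last joint's range is limited). The gripper opens to 85 mm and grips with 20 to 120 N. Pads are 22 mm wide; open, the fingers measure 114 mm over their backs; the gripper's body (76 mm by 85 mm) begins 54 mm behind the grasp point. The pads swing forward as they close: fully open they stand 13 mm farther back than shut.
Start: joints at [-1.413, 0.307, 1.506, -0, 1.328, -0.073], TCP at [131.51, -559.764, 218.105] pointing down, gripper open.
Joint ranges: [-3.12, 3.12], [-1.05, 2.28], [0.14, 2.33], [-1.42, 4.57], [0.1, 2.73], [-2.68, 2.68]. Speed limits (rad/s): [2.57, 2.57, 3.14, 3.14, 3.14, 3.14].

## Interface

Orientations are given as a unit quaternion [x, y, z, w].
In Python, from station import env gives the robot as it stands.
- The arm moves only by the tool drive_effector, called after "Call:" in YAML: its name, and indented under it one key for each argument. Schema: {"type":"object","properties":{"ticks":{"type":"string"},"jaw":{"type":"number"},"clamp_n":{"type":"number"},"only":{"type":"string"},"quiet":{"type":"boolean"},"lines":{"type":"string"}},"required":["ticks"],"additionalProperties":false}. ticks is a string of 1 to 10 rows, parted by semicolons, with the numbers parted by spaces; each row has 6 numbers: dx, dy, dz in units of 5 mm, then a rotation vector rx, ry, rz in rad; each row is the pose to reach, as a shift and turn from the pose commanded when the call began, along the tool's axes at that moment; what a row does not reach only later rows make up. A row lasts 1/10 s, in which the tool goes at most 50 mm and 0.15 rad, less where a joint would pass 70% of its speed; a pose out of reach is approached as far as the arm can. jaw is the opening from 0.0 (shut) to 1.0 (fully open), set as the call begins (left out keeps the last). The fingers move at their own pace and stop on an object; clamp_n is the grip in N (left out, the last holds). Time passes only in rows, so rows that do not move let the fingers close. The tool returns the time, the measured TCP pose, the force, the opening and the grip force at its end. only (a regular expression) keeps the lines of the reply that match it, lines (a string "A,B") keeps lines A to B, and quiet returns only ok. Input that does not fit is refused with a message, and nothing moves.
- env.get_obs(): the state, without advancing time (a new reading comes with each control period).
- env.camera(name): name is "scene" or "top" or "wrist"; returns the picture (400x640x3 uint8, red, green, blue); there is no depth.
- env.camera_info(name): a dict with "fx", "fy", "cx", "cy" (pixels), "rvec" (rotation vector, rad) and "tvec" (3), from world to camera coordinates, as OpenCV has them. Camera axes: x right, y down, z forward; pixel columns grow to the right and rows downward; lengths in mm; the calibration is good to about 2 mm. A picture is of the moment at which its call begins: read the wrist's pose just before it. camera_info takes no time and is no camera call; for the wrist camera it gives the pose at the moment of the call.
- env.hand_in(): hands the job in; it is judged then, once.
The state is a dict: "clock": time; "q": joint angles; "joint_velocities": joint speeds; "joint_torque": joint torques, N m; "eef_pos": TCP position; "orientation": TCP orientation; "ft_force": force on the tool from outside, world axes, zero at the start; "ft_torque": the same for the moment, N m; "grip_width": opening from 0.0 (shut) to 1.0 (fully open); "finger_force": force on a finger pad.
Only numpy, scipy, OpenCV 4.12 (cv2) and the standard library are available. Lean on these libraries where they do the work, as an engineer would, in place of code of your own. Each camera call takes 0.05 s, during which the arm holds its last target. There are 200 camera calls.

## Working session

There is one attempt and no reset: what is moved stays moved. The work goes in short steps, Python scripts to look and compute and a tool call to move; the robot and the scene stay as the last step left them, time stands still between calls to the robot, and variables do not carry over. Pictures are saved under pics/ and viewed, at most 10 in all, crops included, and the job is handed in when it is done.

```bash
ls; mkdir -p pics
```

Run:
```python
from station import env
import cv2
for n in ("scene","top"):
    cv2.imwrite(f"pics/{n}0.png",env.camera(n)[:,:,::-1]); print(n,env.camera_info(n))
print(env.camera_info("wrist"));o=env.get_obs();print(o,env.tcp_to_tips)
```

```text
pics
station.py
scene {'fx': 486.32538504868774, 'fy': 486.32538504868774, 'cx': 314.95725362172027, 'cy': 197.6935158466251, 'rvec': array([ 1.77272035,  1.71044728, -0.74928778]), 'tvec': array([-2.02724908e+00, -3.60188193e+02,  2.18646344e+03])}
top {'fx': 418.6602461234376, 'fy': 418.6602461234376, 'cx': 319.3677776560446, 'cy': 189.17198787738928, 'rvec': array([ 2.16092136, -2.20832336,  0.0568564 ]), 'tvec': array([   5.66329711,  641.68160015, 1445.20537705])}
{'fx': 293.5141191958888, 'fy': 293.5141191958888, 'cx': 318.8959568981447, 'cy': 201.79181443889047, 'rvec': array([-2.26157252,  1.78979688,  0.28434181]), 'tvec': array([-575.07573632,  -40.38123949,  380.07853264])}
{'clock': 0.1, 'q': array([-1.41347148e+00,  3.07477054e-01,  1.50755381e+00,  3.52697258e-06,
        1.32841541e+00, -7.34472904e-02]), 'joint_velocities': array([ 0.00059158, -0.00278576, -0.00338501, -0.00157815,  0.0025599 ,
        0.00015261]), 'joint_torque': array([-5.11828318e-05, -4.58530104e+01, -2.52607834e+01, -1.57354298e-04,
        5.53101621e-03, -1.08014027e-05]), 'eef_pos': array([ 131.42205517, -559.09842684,  217.28112226]), 'orientation': array([ 9.93350033e-01,  1.15129726e-01, -3.71479553e-05, -9.26069457e-04]), 'ft_force': array([ 1.15184474,  0.57707311, -0.17332647]), 'ft_torque': array([-0.00294505, -0.03973166,  0.01257144]), 'finger_force': 0.0, 'grip_width': 1.0023030186948287} 19.0
```

View pics/top0.png

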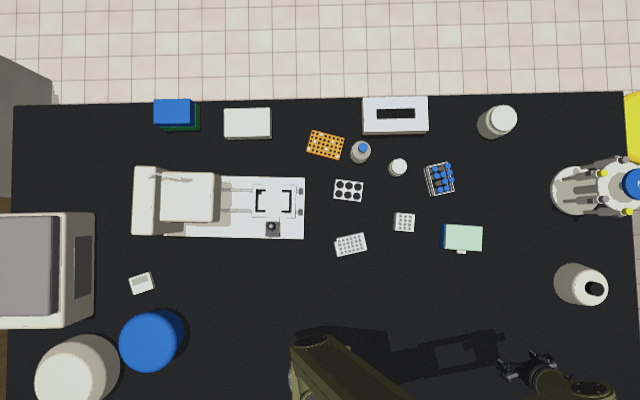

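View pics/scene0.png

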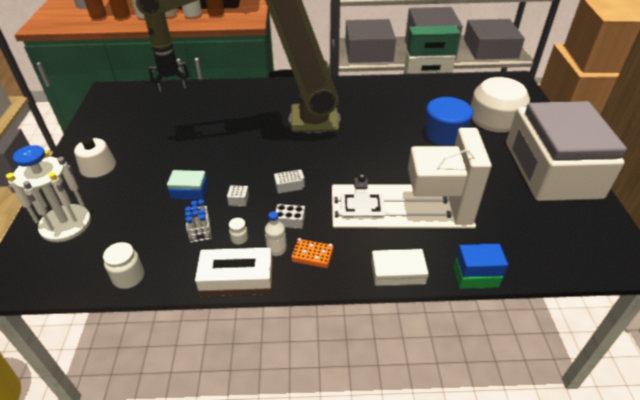

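The top view shows the 24-tube block at about (351,244), the nest at (273,201), the knob at (272,229) and the head at about (187,197), so nest +y points left in the image. I'll zoom in on this region and build helpers.

Create h.py:
```python
from station import env
import cv2,numpy as np
from scipy.spatial.transform import Rotation as R
def ray(info,px,z):
    """pixels -> world xy on plane z"""
    Rm=cv2.Rodrigues(info['rvec'])[0];c=-Rm.T@info['tvec'];out=[]
    for u,v in np.atleast_2d(px):
        d=Rm.T@np.array([(u-info['cx'])/info['fx'],(v-info['cy'])/info['fy'],1]);out.append((c+d*(z-c[2])/d[2])[:2])
    return np.array(out)
def proj(info,P):
    Rm=cv2.Rodrigues(info['rvec'])[0];p=np.atleast_2d(P)@Rm.T+info['tvec']
    return p[:,:2]/p[:,2:]*[info['fx'],info['fy']]+[info['cx'],info['cy']]
def rel(target,yaw=None):
    """shift in tool axes to world target and tool y-axis heading"""
    o=env.get_obs();r=R.from_quat(o['orientation']);m=r.as_matrix()
    print('t',o['clock'],'tcp',o['eef_pos'].round(1),'tool x',np.arctan2(m[1,0],m[0,0]).round(4),'tool z',m[:,2].round(3),'F',o['ft_force'].round(1),'grip',o['grip_width'].round(3),o['finger_force'])
    print('shift',r.inv().apply(np.array(target)-o['eef_pos']).round(1))
```

Run:
```python
from h import *
i=env.camera_info("top")
print(ray(i,[(351,244)],49),ray(i,[(273,201)],54),ray(i,[(272,229)],100),ray(i,[(404,222)],49),ray(i,[(348,190)],46))
a=cv2.imread('pics/top0.png')
cv2.imwrite('pics/topc.png',cv2.resize(a[160:270,230:390],(800,550),interpolation=cv2.INTER_CUBIC))
```

```text
[[ 450.74788725 -112.07412738]] [[602.53898787 150.66504535]] [[508.71602404 149.72221203]] [[ 521.47911243 -294.36304629]] [[ 635.01179    -106.76952045]]
```

View pics/topc.png

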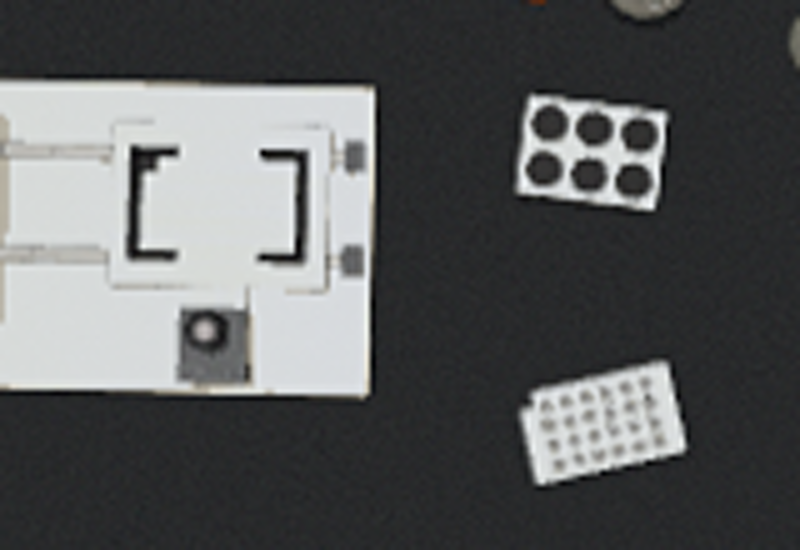

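The crop shows the block with its notch at about (525,400), the upper-left corner. The key is also upper-left, at (150,160). The block is yawed about +0.23 rad from the nest. I'll move above the block and look with the wrist camera.

Run:
```python
from h import *
i=env.camera_info("top")
c=np.array([(667,360),(687,452),(540,487)])/5+[230,160]-.0
w=ray(i,c,46);print(w,w[2]-w[1],'yaw',np.arctan2(*( (w[2]-w[1])*[-1,1])), 'ctr',(w[0]+w[2])/2)
rel([*((w[0]+w[2])/2),220])
o=env.get_obs();wi=env.camera_info("wrist");Rm=cv2.Rodrigues(wi['rvec'])[0]
r=R.from_quat(o['orientation']);print('cam in tool',r.inv().apply(-Rm.T@wi['tvec']-o['eef_pos']),'axis',r.inv().apply(Rm[2]))
```

```text
[[ 490.34473976 -155.58727258]
 [ 427.75786522 -167.44044757]
 [ 406.16832226  -66.90790909]] [-21.58954296 100.53253848] yaw 0.21153890801864433 ctr [ 448.25653101 -111.24759083]Traceback (most recent call last):
  File "<stdin>", line 5, in <module>
  File "h.py", line 16, in rel
    print('t',o['clock'],'tcp',o['eef_pos'].round(1),'tool x',np.arctan2(m[1,0],m[0,0]).round(4),'tool z',m[:,2].round(3),'F',o['ft_force'].round(1),'grip',o['grip_width'].round(3),o['finger_force'])
                                                                                                                                                            ^^^^^^^^^^^^^^^^^^^^^
AttributeError: 'float' object has no attribute 'round'
```

```bash
sed -i "s/o\['grip_width'\].round(3)/round(o['grip_width'],3)/" h.py
```

Run:
```python
from h import *
rel([448,-111,220])
o=env.get_obs();wi=env.camera_info("wrist");Rm=cv2.Rodrigues(wi['rvec'])[0]
r=R.from_quat(o['orientation']);print('cam in tool',r.inv().apply(-Rm.T@wi['tvec']-o['eef_pos']),'axis',r.inv().apply(Rm[2]))
```

```text
t 0.1 tcp [ 131.4 -559.1  217.3] tool x 0.2308 tool z [-0.     0.002 -1.   ] F [ 1.2  0.6 -0.2] grip 1.002 0.0
shift [ 410.7 -363.8   -2. ]
cam in tool [  78.87683101    1.12667858 -155.65249358] axis [-3.07680482e-01  1.20434850e-04  9.51489730e-01]
```

The rows are not in the units I measure in: shifts go in units of 5 mm. I convert before sending: 370 mm is 74, 360 mm is 72.

Call:
drive_effector:
  ticks: "8 -7.2 0 0 0 -0.15;16 -14.4 0 0 0 -0.3;24 -21.6 0 0 0 -0.45;32 -28.8 0 0 0 -0.6;40 -36 0 0 0 -0.75;48 -43.2 0 0 0 -0.9;56 -50.4 0 0 0 -1.05;64 -57.6 0 0 0 -1.2;72 -64.8 0 0 0 -1.35;74 -66.4 0 0 0 -1.5"

```text
clock: 1.1
eef_pos: [416.2, -149.8, 218.0]
orientation: [0.646, 0.763, -0.0, -0.0]
ft_force: [0.8, -0.9, 0.9]
grip_width: 1.005
finger_force: 0.0
```

```bash
python3 -c "
from h import *
rel([448,-111,220])"
```

```text
t 1.1 tcp [ 416.2 -149.8  218. ] tool x 1.7373 tool z [-0.  0. -1.] F [ 0.8 -0.9  0.9] grip 1.005 0.0
shift [33.  37.7 -2. ]
```

To row units: 38 mm is 7.6, 33 mm is 6.6.

Call:
drive_effector:
  ticks: "4 4.8 0 0 0 -0.045;6.6 7.6 0 0 0 -0.045;6.6 7.6 0 0 0 -0.045;6.6 7.6 0 0 0 -0.045"

```text
clock: 1.5
eef_pos: [447.5, -113.1, 217.7]
orientation: [0.63, 0.776, -0.001, -0.0]
ft_force: [0.1, 0.1, 0.5]
grip_width: 0.998
finger_force: 0.0
```

Run:
```python
from h import *
o=env.get_obs();wi=env.camera_info("wrist");a=env.camera("wrist")
cv2.imwrite('pics/w1.png',a[:,:,::-1]);np.save('w1.npy',dict(wi),allow_pickle=True)
rel([448,-111,220])
```

```text
t 1.55 tcp [ 447.2 -113.6  217.7] tool x 1.776 tool z [-0.001 -0.    -1.   ] F [-0.3  0.3  0.1] grip 0.999 0.0
shift [ 2.4  1.3 -2.3]
```

View pics/w1.png

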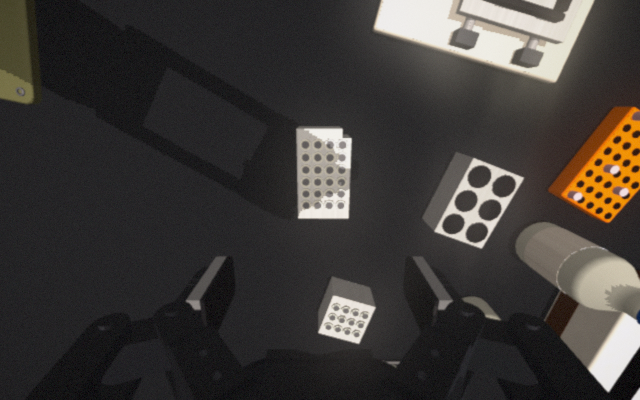

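Wrist view: block top spans about (297,127) to (351,219), with the notch at top right (347,132) and part of it in shadow. I'll fit its outline.

Run:
```python
from h import *
a=cv2.imread('pics/w1.png');wi=np.load('w1.npy',allow_pickle=True).item()
g=cv2.cvtColor(a,cv2.COLOR_BGR2GRAY)
print(g[180,285:362]);print(g[205,285:362]); print(g[120:140,320],g[212:228,320])
# expected outline projection of a guess
x,y,t=448.,-111.,.208
P=np.array([[-30,-52],[30,-52],[30,42],[20,42],[20,52],[-30,52]])
Rt=np.array([[np.cos(t),-np.sin(t)],[np.sin(t),np.cos(t)]])
for z in (0,46):print(proj(wi,np.c_[P@Rt.T+[x,y],np.full(6,z)]).round(1).tolist())
c=cv2.resize(a[110:235,270:380],None,fx=5,fy=5,interpolation=cv2.INTER_CUBIC);cv2.imwrite('pics/w1c.png',cv2.convertScaleAbs(c,alpha=1.0))
```

```text
[ 42  41  42  45  43  43  45  47  48  44  45  63 132 164 172 173 179 153
 116  95  93  92  93 111 153 167 164 174 177 144 105  98  92  94  98 128
 166 172 164 160 161 138 106  95  97  97 106 138 169 175 168 164 165 138
 109  97  94  95 102 137 164 172 171 167 137  86  52  54  53  55  55  55
  55  55  52  54  53]
[ 40  41  37  42  41  41  42  42  38  37  44  50  93 144 163 171 175 143
  99  89  89  88  88  97 141 170 175 176 170 140 126 128 125 128 127 142
 214 236 222 224 199 145 130 128 128 128 135 176 224 237 231 226 187 134
 129 127 128 130 140 216 238 239 237 199 116  65  57  55  52  50  55  55
  55  55  53  52  55]
[ 50  49  48  50  50  53  87 106 164 227 240 240 240 240 241 241 239 241
 230 193] [238 237 238 238 237 233 168  82  56  49  49  55  51  54  54  50]
[[297.4, 206.9], [342.1, 206.8], [343.9, 135.4], [335.8, 135.4], [336.0, 127.2], [295.5, 127.2]]
[[294.7, 219.3], [344.9, 219.3], [347.2, 139.3], [338.1, 139.3], [338.2, 129.9], [292.2, 130.0]]
```

View pics/w1c.png

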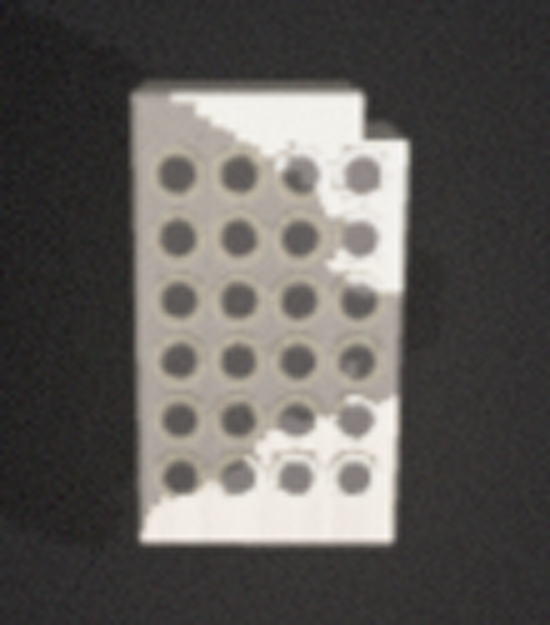

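Crop: top-face corners at (132,92), (140,543), (395,543), (408,140), with the notch inner corner at (363,138).

Add to h.py:
```python
from scipy.optimize import least_squares
def fit(info,px,P,z,x0):
    """planar pose (x,y,yaw) of body points P at height z"""
    def f(p):
        c,s=np.cos(p[2]),np.sin(p[2])
        return (proj(info,np.c_[P@np.array([[c,s],[-s,c]])+p[:2],np.full(len(P),z)])-px).ravel()
    r=least_squares(f,x0,x_scale=[100,100,1]);print('pose',r.x.round(4),'res',r.fun.round(1));return r.x
```

Run:
```python
from h import *
wi=np.load('w1.npy',allow_pickle=True).item()
px=(np.array([(132,92),(140,543),(395,543),(408,139),(363,138),(363,92)])+.5)/5-.5+[270,110]
P=np.array([[-30,52],[-30,-52],[30,-52],[30,42],[20,42],[20,52.]])
p=fit(wi,px,P,46,[448,-111,.2])
i=env.camera_info("top")
c=(np.array([(667,360),(687,452),(540,487)])+.5)/5-.5+[230,160]
fit(i,c,P[[2,1,0]],46,[448,-111,.2])
N=(np.array([(131,147),(128,259),(305,151),(304,259),(304,259)])+.5)/5-.5+[230,160]
# nest outer corners: half 39.5 x 61.5
print('nest');fit(i,N[:4],np.array([[39.5,61.5],[-39.5,61.5],[39.5,-61.5],[-39.5,-61.5]]),54,[602,150,0])
print('knob top',ray(i,(np.array([(207,330)])+.5)/5-.5+[230,160],100))
rel([*p[:2],130])
```

```text
pose [ 4.516608e+02 -1.082352e+02  2.056000e-01] res [ 0.1  0.1  0.4 -0.5 -0.3 -0.4 -0.1  0.1 -0.2  0.3  0.   0.1]
pose [ 4.487568e+02 -1.095503e+02  2.208000e-01] res [-0.1  0.7  0.2 -0.5 -0.1 -0.2]
nest
pose [ 6.046689e+02  1.506659e+02 -3.300000e-02] res [-0.5 -0.4 -0.4  0.3  0.6 -0.8  0.4  0.8]
knob top [[519.94166223 152.8607078 ]]
t 1.55 tcp [ 447.2 -113.6  217.7] tool x 1.776 tool z [-0.001 -0.    -1.   ] F [-0.3  0.3  0.1] grip 0.999 0.0
shift [ 4.3  5.6 87.7]
```

To row units: 180 mm is 36, 120 mm is 24.

Call:
drive_effector:
  ticks: "0.8 1.1 8 0 0 0;0.8 1.1 16 0 0 0;0.8 1.1 24 0 0 0;0.8 1.1 30 0 0 0;0.8 1.1 34 0 0 0;0.8 1.1 36 0 0 0;0.8 1.1 37.2 0 0 0;0.8 1.1 37.2 0 0 0"

```text
clock: 2.35
eef_pos: [452.4, -108.9, 32.1]
orientation: [0.631, 0.775, -0.0, -0.0]
ft_force: [-0.9, -0.4, 0.2]
grip_width: 1.0
finger_force: 0.0
```

Call:
drive_effector:
  ticks: "0 0 0 0 0 0;0 0 0 0 0 0;0 0 0 0 0 0;0 0 0 0 0 0;0 0 0 0 0 0;0 0 0 0 0 0"
  jaw: 0.4
  clamp_n: 60

```text
clock: 2.95
eef_pos: [452.7, -108.2, 32.3]
orientation: [0.631, 0.776, 0.0, 0.0]
ft_force: [0.6, -0.6, 0.6]
grip_width: 0.401
finger_force: 0.0
```

```bash
python3 -c "
from h import *
rel([451.7,-108.2,32])"
```

```text
t 2.95 tcp [ 452.7 -108.2   32.3] tool x 1.7759 tool z [ 0. -0. -1.] F [ 0.6 -0.6  0.6] grip 0.401 0.0
shift [ 0.2 -0.9  0.3]
```

Run:
```python
from h import *
wi=env.camera_info("wrist");a=env.camera("wrist")
cv2.imwrite('pics/w2.png',a[:,:,::-1])
print(proj(wi,[[452,-108,49],[452,-108,20]]))
```

```text
[[317.55274221 259.99821925]
 [317.74436791 236.98366567]]
```

View pics/w2.png

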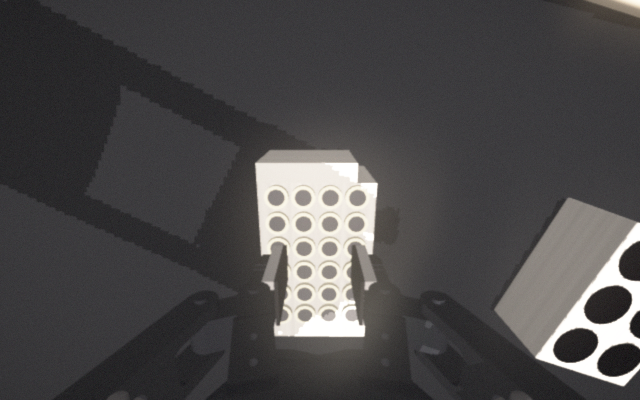

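The wrist view shows the pads at about (282,260–320) and (358,260–320), apparently above the block's top rather than beside it. I'll check by projecting the finger geometry.

Run:
```python
from h import *
o=env.get_obs();wi=env.camera_info("wrist");r=R.from_quat(o['orientation'])
for w in (17,42.5):
  for z in (-40,-20,0,19):
    print(w,z,proj(wi,r.apply([[11,-w,z],[-11,-w,z],[11,w,z]])+o['eef_pos']).round().tolist())
for h in (46,60,75): # block outline if its top is at h
  t=.2056;c,s=np.cos(t),np.sin(t);P=np.array([[-30,52],[-30,-52],[30,-52],[30,42]])@np.array([[c,s],[-s,c]])+[452,-108]
  print(h,proj(wi,np.c_[P,np.full(4,h)]).round().tolist())
print(o['grip_width'],o['finger_force'])
```

```text
17 -40 [[280.0, 265.0], [282.0, 306.0], [357.0, 265.0]]
17 -20 [[285.0, 245.0], [287.0, 282.0], [352.0, 245.0]]
17 0 [[289.0, 229.0], [290.0, 263.0], [348.0, 229.0]]
17 19 [[292.0, 217.0], [293.0, 248.0], [345.0, 217.0]]
42.5 -40 [[223.0, 265.0], [228.0, 306.0], [414.0, 265.0]]
42.5 -20 [[235.0, 244.0], [239.0, 282.0], [402.0, 245.0]]
42.5 0 [[245.0, 229.0], [248.0, 263.0], [393.0, 229.0]]
42.5 19 [[252.0, 217.0], [254.0, 248.0], [386.0, 217.0]]
46 [[256.0, 162.0], [267.0, 335.0], [368.0, 335.0], [378.0, 182.0]]
60 [[249.0, 167.0], [263.0, 354.0], [372.0, 354.0], [384.0, 189.0]]
75 [[241.0, 175.0], [258.0, 378.0], [377.0, 378.0], [392.0, 199.0]]
0.40342359861745675 0.0
```

The wrist image and the zero grip force agree: the real fingertips are about 40 mm higher than `tcp_to_tips` implies. They sit around z≈50, just above the tubes. I'll reopen and descend a further 40 mm in steps, watching the force.

Call:
drive_effector:
  ticks: "0 -0.1 0 0 0 0;0 -0.1 0 0 0 0;0 -0.1 0 0 0 0;0 -0.1 0 0 0 0;0 -0.1 0 0 0 0;0 -0.1 0 0 0 0"
  jaw: 1.0

```text
clock: 3.6
eef_pos: [452.1, -108.4, 32.1]
orientation: [0.631, 0.776, 0.0, -0.0]
ft_force: [0.0, 0.7, -0.5]
grip_width: 1.0
finger_force: 0.0
```

Call:
drive_effector:
  ticks: "0 0 1 0 0 0;0 0 2 0 0 0;0 0 3 0 0 0;0 0 4 0 0 0;0 0 4 0 0 0"

```text
clock: 4.1
eef_pos: [451.4, -108.1, 11.2]
orientation: [0.631, 0.776, -0.0, -0.001]
ft_force: [-0.1, 0.1, -0.5]
grip_width: 0.999
finger_force: 0.0
```

Run:
```python
from h import *
cv2.imwrite('pics/w3.png',env.camera("wrist")[100:,120:520,::-1])
```

```text
(no output)
```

View pics/w3.png

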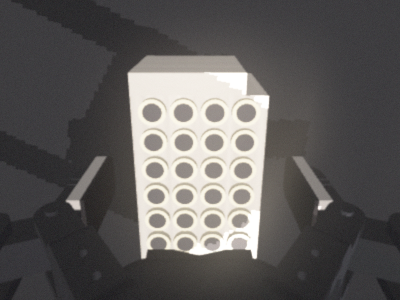

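The pads now straddle the block with no contact at eef z=11, which confirms the offset. I'll go down another 20 mm and grip.

Call:
drive_effector:
  ticks: "0 0 1 0 0 0;0 0 2 0 0 0;0 0 3 0 0 0;0 0 4 0 0 0;0 0 4 0 0 0"

```text
clock: 4.65
eef_pos: [451.5, -108.2, -8.6]
orientation: [0.631, 0.776, -0.0, -0.001]
ft_force: [-0.5, -1.2, -0.1]
grip_width: 1.0
finger_force: 0.0
```

Call:
drive_effector:
  ticks: "0 0 0 0 0 0;0 0 0 0 0 0;0 0 0 0 0 0;0 0 0 0 0 0;0 0 0 0 0 0;0 0 0 0 0 0"
  jaw: 0.3
  clamp_n: 60

```text
clock: 5.25
eef_pos: [452.1, -108.4, -7.6]
orientation: [0.631, 0.776, 0.0, 0.0]
ft_force: [-0.6, -0.3, 3.7]
grip_width: 0.694
finger_force: 66.2
```

Call:
drive_effector:
  ticks: "0 0 -0.8 0 0 0;0 0 -1.6 0 0 0;0 0 -3 0 0 0;0 0 -5 0 0 0;0 0 -5 0 0 0;0 0 -5 0 0 0"

```text
clock: 5.85
eef_pos: [452.6, -108.5, 17.7]
orientation: [0.631, 0.776, 0.0, 0.001]
ft_force: [-0.4, -0.0, -5.0]
grip_width: 0.699
finger_force: 65.8
```

Run:
```python
from h import *
rel([451.7,-108.2,32])
wi=env.camera_info("wrist");np.save('w4.npy',dict(wi),allow_pickle=True)
cv2.imwrite('pics/w4f.png',env.camera("wrist")[:,:,::-1])
a=cv2.imread('pics/w4f.png');cv2.imwrite('pics/w4.png',cv2.resize(a[100:380,170:470],None,fx=2,fy=2,interpolation=cv2.INTER_CUBIC))
```

```text
t 5.85 tcp [ 452.6 -108.5   17.7] tool x 1.7759 tool z [ 0.001 -0.    -1.   ] F [-0.4 -0.  -5. ] grip 0.699 65.76902389526367
shift [  0.4  -0.8 -14.3]
```

View pics/w4.png

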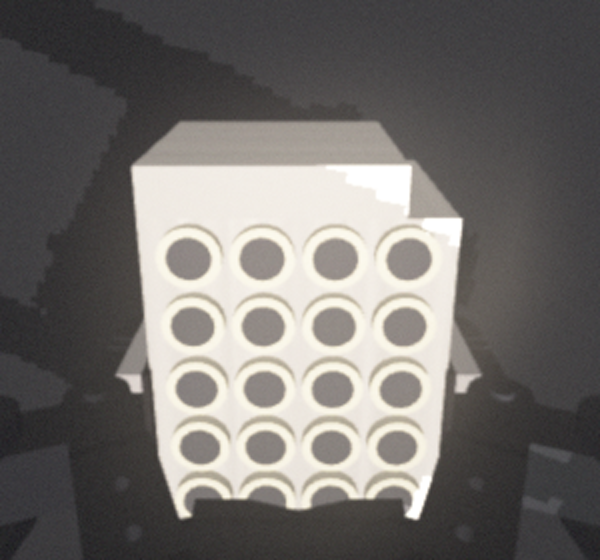

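The block is gripped (weight 5 N, width 0.70) and its notch is visible at about (435,195) in the crop. I'll raise it and go to a viewpoint short of the nest, with the arm turned to the nest's yaw.

Call:
drive_effector:
  ticks: "0 0 -6 0 0 0;0 0 -12 0 0 0;0 0 -20 0 0 0;4 6 -28 0 0 0.05;8 12 -36 0 0 0.1;12 18 -42.4 0 0 0.15;16 24 -42.4 0 0 0.2;20 30 -42.4 0 0 0.236;23 34.4 -42.4 0 0 0.236;23.8 35.8 -42.4 0 0 0.236"

```text
clock: 6.9
eef_pos: [604.5, 47.0, 228.0]
orientation: [0.717, 0.697, 0.0, -0.001]
ft_force: [0.2, -0.7, -4.3]
grip_width: 0.691
finger_force: 67.9
```

Call:
drive_effector:
  ticks: "0 0 0 0 0 0;0 0 0 0 0 0;0 0 0 0 0 0"

```text
clock: 7.2
eef_pos: [601.8, 43.6, 228.7]
orientation: [0.718, 0.696, -0.001, -0.0]
ft_force: [0.1, 0.1, -4.5]
grip_width: 0.698
finger_force: 67.9
```

Run:
```python
from h import *
w4=np.load('w4.npy',allow_pickle=True).item()
px=(np.array([(133,166),(411,166),(408,216),(462,218)])+.5)/2-.5+[170,100]
fit(w4,px,np.array([[-30,52],[20,52],[20,42],[30,42.]]),71.3,[452,-108,.2])
rel([604,45,230])
wi=env.camera_info("wrist");np.save('w5.npy',dict(wi),allow_pickle=True)
a=env.camera("wrist")[:,:,::-1].copy();cv2.imwrite('pics/w5f.png',a)
cv2.imwrite('pics/w5.png',cv2.resize(a[0:220,140:540],None,fx=2,fy=2,interpolation=cv2.INTER_CUBIC))
```

```text
pose [ 4.529338e+02 -1.083088e+02  2.086000e-01] res [-0.7 -0.1  0.2 -0.5  0.2  0.9  0.3 -0.2]
t 7.2 tcp [601.8  43.6 228.7] tool x 1.5388 tool z [-0.002 -0.    -1.   ] F [ 0.1  0.1 -4.5] grip 0.698 67.9118549823761
shift [ 1.5  2.2 -1.3]
```

View pics/w5.png

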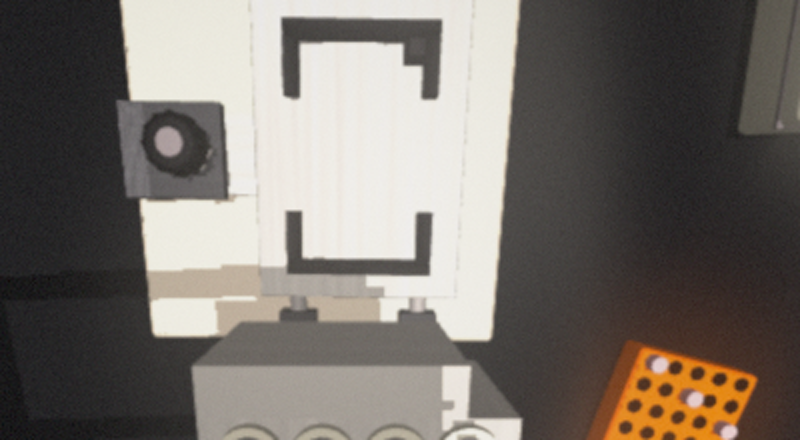

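The view shows the nest's outer corners at (282,18), (441,18), (430,273), (287,273), with the key at (418,50). The knob is at (168,142). The held block's corners are (193,366), (470,366), (520,418). I'll fit both.

Run:
```python
from h import *
wi=np.load('w5.npy',allow_pickle=True).item()
f=lambda l:(np.array(l)+.5)/2-.5+[140,0]
n=fit(wi,f([(282,18),(441,18),(430,273),(287,273)]),np.array([[-39.5,61.5],[39.5,61.5],[39.5,-61.5],[-39.5,-61.5]]),54,[604,150,-.03])
b=fit(wi,f([(193,366),(470,366),(520,418)]),np.array([[-30,52],[20,52],[30,42.]]),282.3,[602,44,-.03])
k=ray(wi,f([(168,142)]),100)[0];print('knob',k)
u=np.array([np.cos(n[2]),np.sin(n[2])]);print('knob from nest:',(k-n[:2])@u,(k-n[:2])@[-u[1],u[0]])
d=n-b;print('move',d)
o=env.get_obs();rel([*(o['eef_pos'][:2]+d[:2]),111])
i=env.camera_info('scene')
```

```text
pose [ 6.060556e+02  1.511828e+02 -3.920000e-02] res [-1.  -0.8  0.6 -0.1  0.3  1.   0.2  0.4]
pose [ 6.023448e+02  4.357960e+01 -3.040000e-02] res [-1.  -0.   0.2 -0.1  0.8  0.3]
knob [520.65105372 154.50676843]
knob from nest: -85.46917987056815 -0.02782789554872478
move [ 3.71073186e+00  1.07603167e+02 -8.86085716e-03]
t 7.25 tcp [602.   43.6 228.9] tool x 1.5386 tool z [-0.001 -0.    -1.   ] F [ 0.4 -0.4 -3.7] grip 0.692 67.91194081306458
shift [107.7   0.4 117.9]
```

The fitted knob offset (-85.5, 0.0) matches the specified -85 mm, so the nest pose is reliable. I'll move over and descend to just above the walls.

Call:
drive_effector:
  ticks: "6 0 0 0 0 0.009;13 0.04 4 0 0 0.009;19 0.08 10 0 0 0.009;21.4 0.08 16 0 0 0.009;21.54 0.08 22 0 0 0.009;21.54 0.08 28 0 0 0.009;21.54 0.08 31 0 0 0.009;21.54 0.08 33 0 0 0.009;21.54 0.08 33.6 0 0 0.009;21.54 0.08 33.6 0 0 0.009"

```text
clock: 8.25
eef_pos: [607.2, 151.8, 61.5]
orientation: [0.721, 0.693, 0.0, 0.0]
ft_force: [0.1, -0.1, -4.1]
grip_width: 0.691
finger_force: 67.8
```

Call:
drive_effector:
  ticks: "0 0 0 0 0 0;0 0 0 0 0 0"

```text
clock: 8.45
eef_pos: [607.9, 152.3, 62.5]
orientation: [0.721, 0.693, 0.001, 0.001]
ft_force: [0.1, 0.5, -4.5]
grip_width: 0.697
finger_force: 67.8
```

Run:
```python
from h import *
rel([605.5,151.2,36.4])
wi=env.camera_info("wrist");np.save('w6.npy',dict(wi),allow_pickle=True)
a=env.camera("wrist")[:,:,::-1].copy();cv2.imwrite('pics/w6f.png',a)
cv2.imwrite('pics/w6.png',cv2.resize(a[60:360,150:490],None,fx=2,fy=2,interpolation=cv2.INTER_CUBIC))
```

```text
t 8.45 tcp [607.9 152.3  62.5] tool x 1.5306 tool z [ 0.003  0.    -1.   ] F [ 0.1  0.5 -4.5] grip 0.697 67.80514597892761
shift [-1.2 -2.4 26.1]
```

View pics/w6.png

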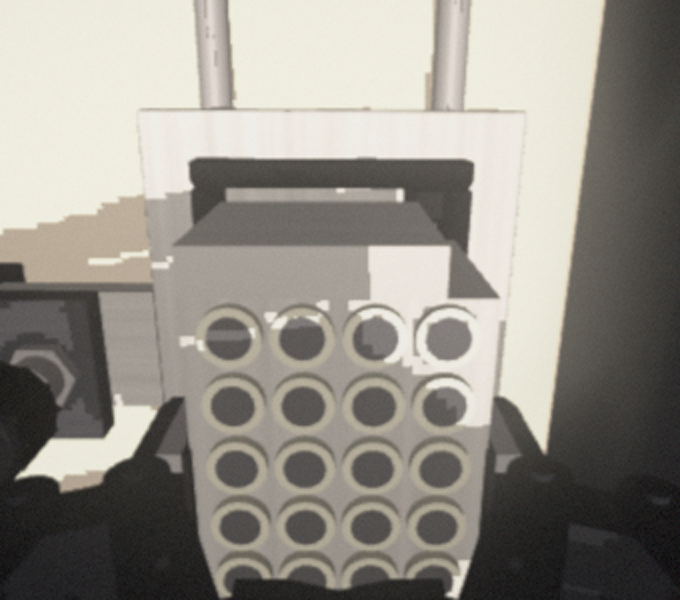

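The view shows the nest's far wall outer corners at (190,160) and (473,160). The block's front bottom edge runs (223,203)–(412,203), with top corners at (173,244), (449,244) and (499,297). I'll compute the offset.

Run:
```python
from h import *
wi=np.load('w6.npy',allow_pickle=True).item()
f=lambda l:(np.array(l)+.5)/2-.5+[150,60]
n=fit(wi,f([(190,160),(473,160)]),np.array([[-39.5,61.5],[39.5,61.5]]),54,[604,150,-.03])
zt=62.5+53.6
b=fit(wi,f([(173,244),(449,244),(499,297)]),np.array([[-30,52],[20,52],[30,42.]]),zt,[604,150,-.03])
b2=fit(wi,f([(223,203),(412,203)]),np.array([[-30,52],[20,52]]),zt-46,[604,150,-.03])
for q in(b,b2):print(n-q)
```

```text
pose [ 6.063725e+02  1.514135e+02 -3.960000e-02] res [-1.1  0.1  1.1  0.1]
pose [ 6.079758e+02  1.525631e+02 -4.180000e-02] res [-1.4 -0.1  0.5  0.2  1.   0.1]
pose [ 6.079441e+02  1.517887e+02 -3.940000e-02] res [-2.   0.1  2.   0.1]
[-1.60329961 -1.14959046  0.00214343]
[-1.57158057e+00 -3.75241434e-01 -2.30550859e-04]
```

Call:
drive_effector:
  ticks: "0 0 0 0 0 0;0 0 0 0 0 0"

```text
clock: 8.7
eef_pos: [607.1, 152.3, 61.6]
orientation: [0.721, 0.693, 0.0, 0.0]
ft_force: [-0.5, -0.0, -4.0]
grip_width: 0.694
finger_force: 67.8
```

Call:
drive_effector:
  ticks: "0 0 0 0 0 0;0 0 0 0 0 0"

```text
clock: 8.9
eef_pos: [606.8, 152.3, 61.1]
orientation: [0.721, 0.693, -0.0, -0.0]
ft_force: [0.0, -0.7, -4.7]
grip_width: 0.692
finger_force: 67.8
```

Call:
drive_effector:
  ticks: "-0.16 -0.24 0.4 0 0 0;-0.16 -0.24 0.8 0 0 0;-0.16 -0.24 1.2 0 0 0;-0.16 -0.24 1.6 0 0 0;-0.16 -0.24 2 0 0 0;-0.16 -0.24 2.4 0 0 0;-0.16 -0.24 2.8 0 0 0;-0.16 -0.24 3.2 0 0 0"

```text
clock: 9.7
eef_pos: [605.6, 151.5, 44.9]
orientation: [0.721, 0.693, -0.0, -0.0]
ft_force: [0.9, -0.3, -5.3]
grip_width: 0.698
finger_force: 67.8
```

Call:
drive_effector:
  ticks: "0 0 0.2 0 0 0;0 0 0.4 0 0 0;0 0 0.6 0 0 0;0 0 0.8 0 0 0"

```text
clock: 10.1
eef_pos: [605.7, 151.5, 41.1]
orientation: [0.721, 0.693, 0.0, 0.0]
ft_force: [-0.8, 0.1, -4.6]
grip_width: 0.688
finger_force: 67.8
```

Call:
drive_effector:
  ticks: "0 0 0.2 0 0 0;0 0 0.4 0 0 0;0 0 0.6 0 0 0;0 0 0.6 0 0 0"

```text
clock: 10.5
eef_pos: [605.5, 151.5, 37.9]
orientation: [0.721, 0.693, -0.0, -0.0]
ft_force: [0.6, -0.6, -4.2]
grip_width: 0.694
finger_force: 67.8
```

Call:
drive_effector:
  ticks: "0 0 0.1 0 0 0;0 0 0.2 0 0 0;0 0 0.3 0 0 0;0 0 0.3 0 0 0"

```text
clock: 10.9
eef_pos: [605.6, 151.5, 36.5]
orientation: [0.721, 0.693, -0.0, -0.0]
ft_force: [0.4, 0.5, -4.8]
grip_width: 0.697
finger_force: 67.8
```

To row units: 0.8 mm is 0.16, 0.4 mm is 0.08.

Call:
drive_effector:
  ticks: "0 0 0.08 0 0 0;0 0 0.16 0 0 0;0 0 0.16 0 0 0"

```text
clock: 11.2
eef_pos: [605.6, 151.5, 36.4]
orientation: [0.721, 0.693, 0.0, 0.0]
ft_force: [-1.2, -0.9, 1.8]
grip_width: 0.694
finger_force: 68.8
```

Call:
drive_effector:
  ticks: "0 0 0.08 0 0 0;0 0 0.16 0 0 0;0 0 0.16 0 0 0"

```text
clock: 11.5
eef_pos: [605.7, 151.5, 36.4]
orientation: [0.721, 0.693, 0.0, 0.0]
ft_force: [-2.6, -1.1, 7.2]
grip_width: 0.695
finger_force: 69.6
```

Contact came exactly at the predicted seat height (eef 36.4), with 7 N. I'll take off the preload, release gently, and lift straight up.

The rows are not in the units I measure in: shifts go in units of 5 mm. I convert before sending: -1 mm is -0.2, -0.6 mm is -0.12.

Call:
drive_effector:
  ticks: "0 0 -0.12 0 0 0;0 0 -0.2 0 0 0"

```text
clock: 11.7
eef_pos: [605.7, 151.5, 36.4]
orientation: [0.721, 0.693, 0.0, 0.0]
ft_force: [-1.0, -0.5, 1.1]
grip_width: 0.692
finger_force: 68.8
```

Call:
drive_effector:
  ticks: "0 0 0 0 0 0;0 0 0 0 0 0;0 0 0 0 0 0;0 0 0 0 0 0;0 0 0 0 0 0"
  jaw: 0.9

```text
clock: 12.2
eef_pos: [605.8, 151.5, 35.9]
orientation: [0.721, 0.693, 0.0, 0.0]
ft_force: [-0.1, 1.2, 0.5]
grip_width: 0.898
finger_force: 0.0
```

Call:
drive_effector:
  ticks: "0 0 -1 0 0 0;0 0 -4 0 0 0;0 0 -10 0 0 0;0 0 -17 0 0 0;0 0 -24 0 0 0;0 0 -30 0 0 0;0 0 -34 0 0 0;0 0 -34 0 0 0;0 0 -34 0 0 0"

```text
clock: 13.1
eef_pos: [605.5, 151.4, 206.2]
orientation: [0.721, 0.693, 0.0, 0.0]
ft_force: [-0.3, 0.1, -1.2]
grip_width: 0.908
finger_force: 0.0
```

Run:
```python
from h import *
wi=env.camera_info("wrist");np.save('w7.npy',dict(wi),allow_pickle=True)
a=env.camera("wrist")[:,:,::-1].copy();cv2.imwrite('pics/w7f.png',a)
cv2.imwrite('pics/w7.png',cv2.resize(a[80:320,160:460],None,fx=2.5,fy=2.5,interpolation=cv2.INTER_CUBIC))
rel([520.8,154.5,120])
```

```text
t 13.15 tcp [604.8 151.3 205.1] tool x 1.5308 tool z [-0.002 -0.    -1.   ] F [-0.2  0.3 -0.5] grip 0.9 0.0
shift [ -0.1 -83.9  85.2]
```

View pics/w7.png

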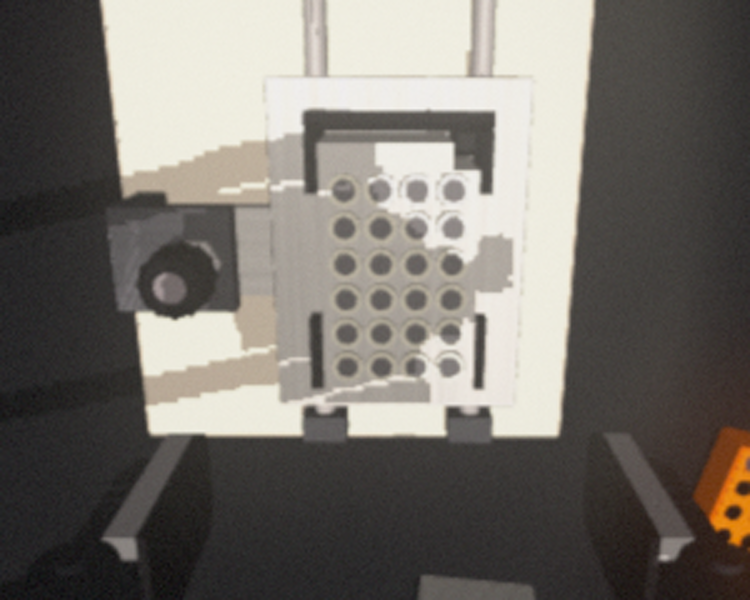

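The block sits flat in the nest with the key in its notch; the knob's light cap is at about (168,287). That makes 11 pictures viewed, one over the limit of 10, so I won't view any more. I'll use numbers only from here. Next I'll move over the knob at half opening.

Run:
```python
from h import *
wi=np.load('w7.npy',allow_pickle=True).item()
f=lambda l:(np.array(l)+.5)/2.5-.5+[160,80]
print(ray(wi,f([(169,286)]),100))
b=fit(wi,f([(317,142),(455,142),(455,168),(480,170)]),np.array([[-30,52],[20,52],[20,42],[30,42.]]),90,[604,150,-.03])
```

```text
[[520.91087676 155.47742586]]
pose [ 6.066449e+02  1.517817e+02 -3.780000e-02] res [ 0.  -0.1 -0.1 -0.2 -0.4  0.5  0.5 -0.3]
```

Call:
drive_effector:
  ticks: "0 -5 0 0 0 0;0 -11 0 0 0 0;0 -16 0 0 0 0;0 -16.9 0 0 0 0;0 -16.9 4 0 0 0;0 -16.9 9 0 0 0;0 -16.9 12 0 0 0;0 -16.9 12 0 0 0"
  jaw: 0.5
  clamp_n: 60

```text
clock: 13.95
eef_pos: [519.2, 154.3, 142.6]
orientation: [0.721, 0.693, -0.003, -0.002]
ft_force: [-0.2, 1.0, 0.3]
grip_width: 0.502
finger_force: 0.0
```

```bash
python3 -c "
from h import *
rel([520.8,154.5,60])"
```

```text
t 13.95 tcp [519.2 154.3 142.6] tool x 1.5307 tool z [-0.007 -0.002 -1.   ] F [-0.2  1.   0.3] grip 0.502 0.0
shift [ 0.5  2.1 82.6]
```

To row units: 50 mm is 10, 40 mm is 8.

Call:
drive_effector:
  ticks: "0.1 0.16 0 0 0 0;0.1 0.16 2 0 0 0;0.1 0.16 5 0 0 0;0.1 0.16 8 0 0 0;0.1 0.16 10 0 0 0;0.1 0.16 10 0 0 0"

```text
clock: 14.55
eef_pos: [521.2, 155.1, 94.8]
orientation: [0.721, 0.693, -0.001, -0.001]
ft_force: [-0.5, 0.3, 0.6]
grip_width: 0.497
finger_force: 0.0
```

Call:
drive_effector:
  ticks: "0 0 1 0 0 0;0 0 2 0 0 0;0 0 3 0 0 0;0 0 4 0 0 0;0 0 4.8 0 0 0;0 0 5.6 0 0 0;0 0 6.2 0 0 0;0 0 6.2 0 0 0"

```text
clock: 15.35
eef_pos: [521.7, 155.2, 64.5]
orientation: [0.721, 0.693, -0.0, -0.0]
ft_force: [0.1, -0.5, 0.6]
grip_width: 0.501
finger_force: 0.0
```

```bash
python3 -c "
from h import *
rel([520.8,154.5,60])"
```

```text
t 15.35 tcp [521.7 155.2  64.5] tool x 1.5308 tool z [-0.001 -0.    -1.   ] F [ 0.1 -0.5  0.6] grip 0.501 0.0
shift [-0.8 -0.8  4.5]
```

Call:
drive_effector:
  ticks: "0 -0.12 0.4 0 0 0;0 -0.12 0.8 0 0 0;0 -0.12 0.8 0 0 0"

```text
clock: 15.65
eef_pos: [521.2, 155.3, 60.8]
orientation: [0.721, 0.693, -0.0, -0.0]
ft_force: [-0.1, 0.2, 0.1]
grip_width: 0.497
finger_force: 0.0
```

Call:
drive_effector:
  ticks: "0 0 0 0 0 0;0 0 0 0 0 0;0 0 0 0 0 0;0 0 0 0 0 0;0 0 0 0 0 0"
  jaw: 0.1
  clamp_n: 60

```text
clock: 16.15
eef_pos: [520.7, 155.4, 61.3]
orientation: [0.721, 0.693, -0.0, -0.0]
ft_force: [-3.3, 0.3, 5.5]
grip_width: 0.28
finger_force: 59.0
```

Knob gripped (width 0.28, 59 N). Pulling up slowly.

To row units: -6 mm is -1.2, -2 mm is -0.4.

Call:
drive_effector:
  ticks: "0 0 -0.4 0 0 0;0 0 -0.8 0 0 0;0 0 -1.2 0 0 0;0 0 -1.6 0 0 0;0 0 -1.6 0 0 0"
  clamp_n: 80

```text
clock: 16.65
eef_pos: [520.6, 155.4, 68.5]
orientation: [0.721, 0.693, -0.001, -0.001]
ft_force: [-1.8, 1.8, -9.7]
grip_width: 0.276
finger_force: 78.9
```

Call:
drive_effector:
  ticks: "0 0 -0.4 0 0 0;0 0 -0.8 0 0 0;0 0 -1.2 0 0 0;0 0 -1.2 0 0 0"

```text
clock: 17.05
eef_pos: [520.7, 155.3, 74.9]
orientation: [0.721, 0.693, -0.001, -0.0]
ft_force: [-1.8, 1.6, -12.6]
grip_width: 0.279
finger_force: 79.1
```

Call:
drive_effector:
  ticks: "0 0 -0.1 0 0 0;0 0 -0.2 0 0 0;0 0 -0.2 0 0 0"

```text
clock: 17.35
eef_pos: [520.7, 155.3, 75.7]
orientation: [0.721, 0.693, -0.001, -0.0]
ft_force: [-2.0, 3.0, -13.3]
grip_width: 0.282
finger_force: 79.0
```

Call:
drive_effector:
  ticks: "0 0 -0.1 0 0 0;0 0 -0.2 0 0 0;0 0 -0.2 0 0 0"

```text
clock: 17.65
eef_pos: [520.7, 155.3, 76.6]
orientation: [0.721, 0.693, -0.001, -0.0]
ft_force: [-3.0, 2.8, -15.4]
grip_width: 0.276
finger_force: 79.5
```

To row units: -1 mm is -0.2, -0.5 mm is -0.1.

Call:
drive_effector:
  ticks: "0 0 -0.1 0 0 0;0 0 -0.2 0 0 0;0 0 -0.2 0 0 0"

```text
clock: 17.95
eef_pos: [520.6, 155.3, 76.7]
orientation: [0.721, 0.693, -0.001, -0.001]
ft_force: [-1.9, 4.6, -25.5]
grip_width: 0.275
finger_force: 79.9
```

Call:
drive_effector:
  ticks: "0 0 0 0 0 0;0 0 0 0 0 0;0 0 0 0 0 0;0 0 0 0 0 0;0 0 0 0 0 0"

```text
clock: 18.45
eef_pos: [520.7, 155.3, 76.7]
orientation: [0.721, 0.693, -0.001, -0.001]
ft_force: [-1.7, 3.4, -23.9]
grip_width: 0.274
finger_force: 79.9
```

The plunger is firmly on its stop: the height has stopped changing, the pull is a steady 24 N, and the grip isn't slipping.

```bash
python3 -c "
from station import env
print(env.hand_in())"
```

```text
the job is handed in; nothing more can be done
None
```

The 24-tube block sits in the nest with its notch at the key, and the arm is holding the plunger knob up at its stop (about 24 N pull); handed in at 18.5 s, though I viewed 11 pictures, one over your limit of 10.

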